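Back up the night's pages on the copy dock

ROBOT

A 6-joint arm with a two-finger parallel gripper is mounted at the origin on the work surface. World frame = base frame: x ahead of the robot, y to its left, z up, the work surface at z = 0. Lengths are in m, angles in rad, forces in N, time in s.
With the tool pointing down it reaches from about 0.3 to 0.875 m from the base axis. Payload 6.4 kg.
Tool frame: the origin (TCP) lies midway between the tips of the shut fingers; the grasp point (between the pads) lies 19 mm behind it; z points along the fingers, y is the line along which they close (so a half turn about z gives the same grasp; the last joint's range is limited). The gripper opens to 85 mm and grips with 20 to 120 N. Pads are 22 mm wide; open, the fingers measure 114 mm over their backs; the gripper's body (76 mm by 85 mm) begins 54 mm behind the grasp point. The pads swing forward as they close: fully open they stand 13 mm farther back than shut.
Start: joints at [-1.441, 0.181, 1.607, -0, 1.354, -0.206], TCP at [0.189, -0.543, 0.231] pointing down, gripper open.
Joint ranges: [-2.99, 2.99], [-0.89, 2.07], [0.3, 2.58], [-1.14, 4.28], [0, 2.63], [-3.12, 3.12]. Speed limits (rad/s): [2.57, 2.57, 3.01, 3.14, 3.14, 3.14].

INTERFACE

Orientations are given as a unit quaternion [w, x, y, z].
In Python, from bench import get_obs, camera, hand_in gives the robot as it stands.
- The arm moves only by the tool carry_out, never from a script. Its argument "plan" is a list that holds one entry, the list of rows, each a list of 7 numbers: the shift along the world's x, y, z in m, then the turn, a rotation vector about the world's x, y, z in rad, then the opening, from 0 (shut) to 1 (fully open). In form: [[[x, y, z, rx, ry, rz, hand], ...]]. A call has exactly 5 rows; each row is the pose to reach, as a shift and turn from the pose commanded when the call began; what a row does not reach only later rows make up. A row lasts 1/12 s, in which the tool goes at most 41.7 mm and 7.16 degrees, less where a joint would pass 70% of its speed; a pose out of reach is approached as far as the arm can. A call with a gripper value outside its range is refused whole. The fingers move at their own pace and stop on an object; the grip force is fixed at half the most. Time passes only in rows, so rows that repeat a pose let the fingers close, or fill a call up. It gives the time, the measured TCP pose, the force, the opening and the grip force at its end, in the units of the state.
- get_obs(): the state, without advancing time (a new reading comes with each control period).
- camera(name): name is "side" or "top" or "wrist"; returns a dict with "pixels" (480x640x3 uint8, red, green, blue), "z_map" (480x640 float32, m along the optical axis (not along the pixel's ray), 0 where there is no reading), "camera_matrix" (3x3 intrinsics, pixels), "cam_to_world" (4x4, takes a point from camera to world coordinates). Camera axes: x right, y up, looking along -z (the intrinsics and any distortion apply to the point x, -y, -z); pixel columns grow to the right and rows downward; lengths in m; the calibration is good to about 2 mm. A picture is of the moment at which its call begins.
- hand_in(): hands the job in; it is judged then, once.
The state is a dict: "time_s": time; "q": joint angles; "dq": joint speeds; "joint_efforts": joint torques, N m; "eef_pos": TCP position; "eef_rot": TCP orientation; "wrist_force": force on the tool from outside, world axes, zero at the start; "torque": the same for the moment, N m; "opening": opening from 0.0 (shut) to 1.0 (fully open); "grasp_force": force on a finger pad.
Only numpy, scipy, OpenCV 4.12 (cv2) and the standard library are available. Lean on these libraries where they do the work, as an engineer would, in place of code of your own. Each camera call takes 0.05 s, during which the arm holds its last target. There are 200 camera calls.

TASK

Switch the copy dock on with its large round key, then plug every drive cartridge that stands on the desk fully home into the dock's sockets (any cartridge in any socket) and let go of them. Then key in the backup, one key at a time and letting each come back up: the left one of the three small round keys twice, then the right small one, then the wide bar key, and last the large round key again to switch off (left and right as seen from the robot); only after that pull the cartridges out and stand them upright in the empty shallow wooden tray. Never press the middle small key, which erases, and leave the ink jar, pen pot and eraser where they are.

Things in the scene. Friction and masses are not known exactly. Their poses are not given: they have to be found in the camera images.
- dock: Copy dock, fixed on the desk, 180 (x) by 280 mm (y); place and yaw vary. Origin on the desk, x away from the robot, y left. Front part (x -100 to -10 mm): black key panel 40 mm high, five white keys in a row at x -60. Rear part (x -10 to 80): grey block 60 mm high, four rectangular sockets in its top, in a row at x 35.
- key_power (a joint): The large round key, 30 mm across, at the left end of the row (dock y = +112 mm): power. Top 48 mm above the desk, 8 mm above the panel. Value: travel, m; 0 up, 0.006 fully down. Moves from 1.3 N, fully down at 5 N, springs back up by itself; pressed = beyond 4 mm for 0.1 s.
- key_copy (a joint): Left one of the three small round keys, 18 mm across (dock y = +60 mm): copy. Top 48 mm above the desk, 8 mm above the panel. Value: travel, m; 0 up, 0.006 fully down. Moves from 1.3 N, fully down at 5 N, springs back up by itself; pressed = beyond 4 mm for 0.1 s.
- key_erase (a joint): Middle one of the three small round keys, 18 mm across (dock y = +14 mm): erase, not to be pressed. Top 48 mm above the desk, 8 mm above the panel. Value: travel, m; 0 up, 0.006 fully down. Moves from 1.3 N, fully down at 5 N, springs back up by itself; pressed = beyond 4 mm for 0.1 s.
- key_check (a joint): Right one of the three small round keys, 18 mm across (dock y = -32 mm): check. Top 48 mm above the desk, 8 mm above the panel. Value: travel, m; 0 up, 0.006 fully down. Moves from 1.3 N, fully down at 5 N, springs back up by itself; pressed = beyond 4 mm for 0.1 s.
- key_start (a joint): The wide bar key, 24 by 54 mm (long along dock y), at the right end of the row (dock y = -98 mm): start. Top 48 mm above the desk, 8 mm above the panel. Value: travel, m; 0 up, 0.006 fully down. Moves from 1.3 N, fully down at 5 N, springs back up by itself; pressed = beyond 4 mm for 0.1 s.
- key_power_top (a point): Centre of the top face of key_power; moves down with it.
- key_copy_top (a point): Centre of the top face of key_copy; moves down with it.
- key_erase_top (a point): Centre of the top face of key_erase; moves down with it.
- key_check_top (a point): Centre of the top face of key_check; moves down with it.
- key_start_top (a point): Centre of the top face of key_start; moves down with it.
- bay1 (a point): Socket 1, counted from the left: centre of its mouth, 60 mm above the desk (axes as the dock's). Blind hole 34 mm (dock x) by 48 mm (dock y), 25 mm deep, its rim bevelled 2 mm; sockets are 62 mm apart. Fully home, a cartridge's origin is 25 mm below this point and 40 mm of it shows.
- bay2 (a point): Socket 2, counted from the left: centre of its mouth, 60 mm above the desk (axes as the dock's). Blind hole 34 mm (dock x) by 48 mm (dock y), 25 mm deep, its rim bevelled 2 mm; sockets are 62 mm apart. Fully home, a cartridge's origin is 25 mm below this point and 40 mm of it shows.
- bay3 (a point): Socket 3, counted from the left: centre of its mouth, 60 mm above the desk (axes as the dock's). Blind hole 34 mm (dock x) by 48 mm (dock y), 25 mm deep, its rim bevelled 2 mm; sockets are 62 mm apart. Fully home, a cartridge's origin is 25 mm below this point and 40 mm of it shows.
- bay4 (a point): Socket 4, counted from the left: centre of its mouth, 60 mm above the desk (axes as the dock's). Blind hole 34 mm (dock x) by 48 mm (dock y), 25 mm deep, its rim bevelled 2 mm; sockets are 62 mm apart. Fully home, a cartridge's origin is 25 mm below this point and 40 mm of it shows.
- cart1: Drive cartridge, one of up to three alike (one may be absent): upright aluminium block with black plug end, 30 mm (its x) by 44 mm (its y), 65 mm tall, about 140 g, standing on its plug end on the desk. The lowest 4 mm are stepped in to 26 by 40 mm. Origin: centre of the underside, z up. Fits any socket with its x along the dock's x, either way round.
- cart2: Drive cartridge, one of up to three alike (one may be absent): upright aluminium block with black plug end, 30 mm (its x) by 44 mm (its y), 65 mm tall, about 140 g, standing on its plug end on the desk. The lowest 4 mm are stepped in to 26 by 40 mm. Origin: centre of the underside, z up. Fits any socket with its x along the dock's x, either way round.
- cart3: Drive cartridge, one of up to three alike (one may be absent): upright aluminium block with black plug end, 30 mm (its x) by 44 mm (its y), 65 mm tall, about 140 g, standing on its plug end on the desk. The lowest 4 mm are stepped in to 26 by 40 mm. Origin: centre of the underside, z up. Fits any socket with its x along the dock's x, either way round.
- tray: Shallow wooden tray fixed on the desk, empty at the start: outside 220 mm (its x) by 120 mm (its y), rim 20 mm high, walls 6 mm; its floor is 6 mm thick. Origin on the desk under its centre, x roughly away from the robot. Place and yaw vary.
- ink: Bystander: ink jar, 48 mm across, 60 mm tall, origin under its centre.
- penpot: Bystander: wooden pot of pens, 72 mm across, about 160 mm tall with the pens, origin under its centre.
- eraser: Bystander: rubber eraser block 22 by 55 by 14 mm, origin under its centre.
Not all that is in view belongs to the job. Leave any blue look-alike of the cart3 alone. What is shaped like the cart1 but pink is not meant.

How it is judged:
By the outcome, as a careful person would: the job done as asked, in the order asked, and still so for the second after the job is handed in, with the robot touching nothing.
Of cart1, cart2, cart3 only 2 to 3 are there at a start; the rules pass over those that are not, and their reading is None.
At some moment in a run one of cart1, cart2, cart3 may be knocked a few centimetres aside while the robot is not near it.
It also fails if it takes over 210 s, if anything falls off the work surface, if the arm or the gripper's body presses on something with over 40 N, if the wrist force passes 120 N, or if a joint passes its speed limit or range.

## Working session

There is one attempt and no reset: what is moved stays moved. The work goes in short steps, Python scripts to look and compute and a tool call to move; the robot and the scene stay as the last step left them, time stands still between calls to the robot, and variables do not carry over. Pictures are saved under pics/ and viewed, at most 14 in all, crops included, and the job is handed in when it is done.

Besides the shell and the picture viewer there is one more tool, called as a command line: name --argument value ..., lists and objects as JSON in quotes. carry_out: Moves the arm, as the interface text tells. Its arguments: {"type":"object","properties":{"plan":{"type":"array","items":{"type":"array","items":{"type":"array","items":{"type":"number"}}}}},"required":["plan"]}

```bash
mkdir -p pics; ls
python3 - <<'E'
from bench import *
import cv2,numpy as np
o=get_obs();print({k:np.round(v,3).tolist() for k,v in o.items()})
for n in("top","side"):
    c=camera(n);cv2.imwrite(f"pics/{n}0.png",c["pixels"][:,:,::-1]);np.savez(f"{n}0.npz",**c)
    print(n,c["camera_matrix"].round(1).tolist(),c["cam_to_world"].round(3).tolist())
E
```

```text
pics
{'time_s': 0.0, 'q': [-1.441, 0.182, 1.608, -0.0, 1.354, -0.206], 'dq': [-0.001, 0.001, -0.0, 0.001, -0.0, -0.001], 'joint_efforts': [-0.0, -44.487, -35.134, -0.0, 0.009, -0.0], 'eef_pos': [0.189, -0.542, 0.23], 'eef_rot': [-0.001, 0.986, 0.167, 0.0], 'wrist_force': [0.088, 0.984, -0.036], 'torque': [0.01, 0.039, -0.022], 'grasp_force': 0.0, 'opening': 1.001}
top [[436.9, 0.0, 318.3], [0.0, 436.9, 246.0], [0.0, 0.0, 1.0]] [[0.027, 0.998, -0.064, 0.49], [-1.0, 0.027, -0.006, -0.057], [-0.005, 0.064, 0.998, 1.176], [0.0, 0.0, 0.0, 1.0]]
side [[517.2, 0.0, 315.7], [0.0, 517.2, 243.0], [0.0, 0.0, 1.0]] [[-0.961, 0.146, -0.233, 0.29], [-0.275, -0.502, 0.82, 0.808], [0.003, 0.852, 0.523, 0.625], [0.0, 0.0, 0.0, 1.0]]
```

View pics/top0.png

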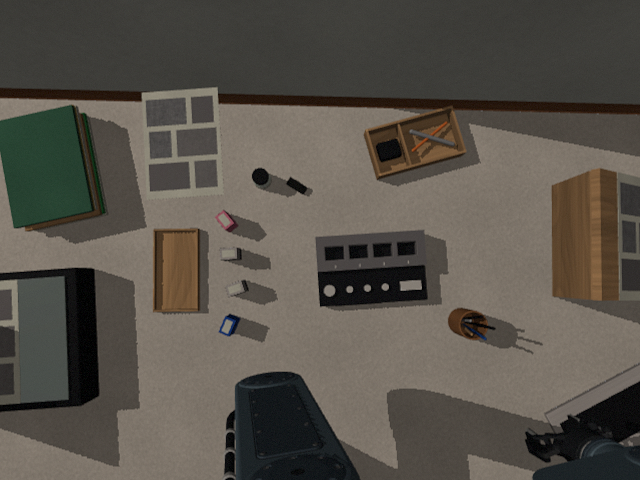

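View pics/side0.png

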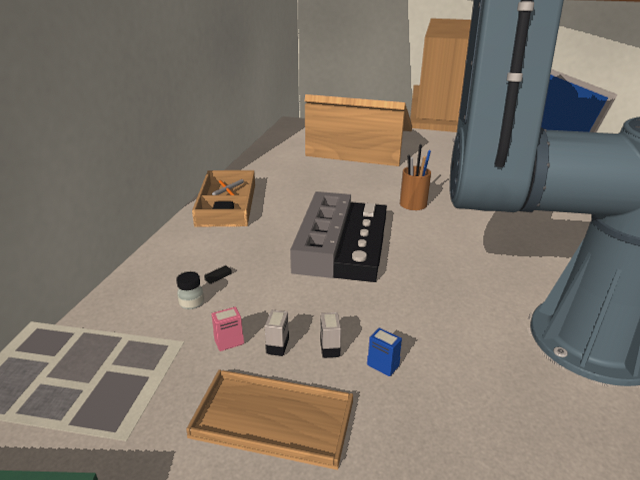

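The top view shows two aluminium cartridges at about (231,254) and (237,288). The pink look-alike is at (226,220) and the blue one at (229,325). The dock is at (371,268), the empty tray at (177,270) and a filled pen tray at (415,143). The ink jar, eraser and pen pot are at (261,177), (297,186) and (467,322). The grey/aluminium pair fits the description, and one crop will confirm it.

```bash
cat > h.py <<'E'
import cv2,numpy as np
def cloud(c):
    K=c["camera_matrix"];T=c["cam_to_world"];z=c["z_map"]
    v,u=np.mgrid[:480,:640];x=(u-K[0,2])/K[0,0]*z;y=(v-K[1,2])/K[1,1]*z
    return np.stack([x,-y,-z],-1)@T[:3,:3].T+T[:3,3]
def ray(c,uv,h):
    "pixels -> world points on plane z=h"
    K=c["camera_matrix"];T=c["cam_to_world"];uv=np.atleast_2d(uv).astype(float)
    d=np.c_[(uv[:,0]-K[0,2])/K[0,0],-(uv[:,1]-K[1,2])/K[1,1],-np.ones(len(uv))]@T[:3,:3].T
    return T[:3,3]+d*((h-T[2,3])/d[:,2])[:,None]
def rect(c,mask,h):
    "min-area rect of mask's largest contour on plane z=h: centre, sides(mm), angle of the long side(deg), pixel centre"
    cs,_=cv2.findContours(mask.astype(np.uint8),cv2.RETR_EXTERNAL,cv2.CHAIN_APPROX_NONE)
    k=max(cs,key=cv2.contourArea)[:,0]
    p=ray(c,k,h)[:,:2];(cx,cy),(w,l),a=cv2.minAreaRect((p*1000).astype(np.float32))
    if w>l: w,l,a=l,w,a-90
    return np.round([cx,cy,w,l,(a+90+90)%180-90],1),k.mean(0).round(1)
E
python3 - <<'E'
from h import *
c=dict(np.load("top0.npz"));P=cloud(c)
img=c["pixels"][:,:,::-1]
cv2.imwrite("pics/crop.png",cv2.resize(img[200:340,140:290],None,fx=4,fy=4,interpolation=cv2.INTER_CUBIC))
z=P[...,2];print("desk",np.median(z[380:400,180:210]),z[360,380])
m=((z>.045)&(z<.08)).astype(np.uint8);n,L,s,ce=cv2.connectedComponentsWithStats(m)
for i in range(1,n):
    if 15<s[i,4]<6000: print(s[i],np.median(z[L==i]).round(4),rect(c,L==i,np.median(z[L==i])))
m=((z>.015)&(z<.024))
n,L,s,ce=cv2.connectedComponentsWithStats(m.astype(np.uint8))
for i in range(1,n):
    if s[i,4]>150: print("low",s[i],rect(c,L==i,.02))
# keys
w=(img.min(2)>130)&(P[...,2]>.04)&(P[...,2]<.058);w[:,:315]=0;w[:,430:]=0
n,L,s,ce=cv2.connectedComponentsWithStats(w.astype(np.uint8))
for i in range(1,n):
    if s[i,4]>10: print("key",s[i],ce[i].round(1),ray(c,ce[i],.048).round(4),P[L==i].mean(0).round(4))
E
```

```text
desk 0.0006529831889815485 -0.0012974725809067333
[ 72 105  26 107 504] 0.0626 (array([776.2, 561.3,  14.6, 287.2,  14.6]), array([ 85.2, 157.6]))
[376 163   7  14  22] 0.0459 (array([ 768.3, -202.5,   10. ,   35.2,   19.3]), array([378.6, 169.7]))
[252 168  17  18 230] 0.0591 (array([737.8, 106. ,  42.3,  42.6,  47.1]), array([260. , 176.5]))
[560 180  11 118 901] 0.0627 (array([ 5.984e+02, -6.784e+02,  2.360e+01,  2.999e+02,  1.000e-01]), array([565. , 239.8]))
[215 211  21  20 223] 0.0647 (array([619.9, 191.1,  31.1,  47.3,  40.6]), array([224.9, 220.7]))
[ 315  230  112   42 2902] 0.0591 (array([ 552.6, -184.1,   90. ,  279.9,  -84.7]), array([370.5, 250.8]))
[220 248  19  13 224] 0.0647 (array([534.7, 177.1,  30.7,  45.9, -87.6]), array([228.8, 253.8]))
[ 79 268  14 136 993] 0.0628 (array([321.1, 532.8,  22.7, 338.6,   5.6]), array([ 85.1, 334.2]))
[225 281  21  16 220] 0.0648 (array([447.3, 157.9,  30.4,  46.3, -69.2]), array([235. , 288.6]))
[400 281  22  10 167] 0.0476 (array([ 466.7, -289.6,   23.1,   54.1,  -88.4]), array([410.4, 285.4]))
[323 284  13  13  90] 0.0484 (array
[... 795 characters left out ...]
0617 (array([ 374.5, -446.7,    5. ,   17.6,  -88.4]), array([473.5, 323.8]))
[468 327   6   6  17] 0.0644 (array([ 361.7, -437.6,    6.1,   15.3,   54.5]), array([470.2, 329.2]))
[477 327   7   7  32] 0.0649 (array([ 360.2, -462.4,   12.2,   15.8,  -26.3]), array([480.4, 329.9]))
[466 334  12   4  25] 0.0614 (array([ 345.6, -441.8,    7.5,   27.7,  -88.4]), array([471.5, 336.1]))
low [554 184   5  86 163] (array([ 6.333e+02, -6.781e+02,  9.000e+00,  2.269e+02,  2.000e-01]), array([555.8, 226.8]))
low [153 229  46  84 638] (array([490.3, 326.9, 120. , 219.6,   2.6]), array([175.7, 270.4]))
low [ 547  380   93   66 1998] (array([ 157.2, -770.2,  165.5,  236.4,   88.9]), array([595.8, 411.4]))
```

View pics/crop.png

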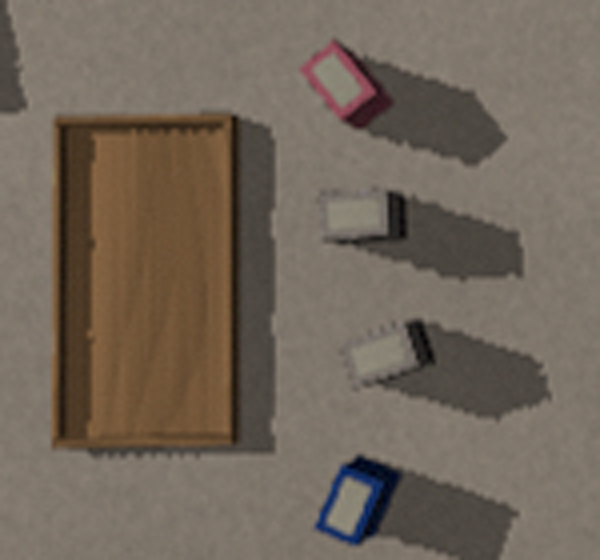

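The crop confirms it: the grey blocks with black plugs, at crop (355,215) and (385,355), are the two real cartridges, with pink above and blue below. Dock yaw is about 5.2°, and its rear centre is (0.5526, -0.1841). First I'll move to the power key.

carry_out --plan '[[[0.02,0.035,0,0,0,0.12,0],[0.04,0.07,0,0,0,0.24,0],[0.06,0.105,0,0,0,0.36,0],[0.08,0.14,0,0,0,0.48,0],[0.1,0.175,0,0,0,0.6,0]]]'

```text
time_s: 0.52
eef_pos: [0.2898, -0.3659, 0.2308]
eef_rot: [-0.0, 0.891, 0.453, 0.0]
wrist_force: [0.0, -0.9, -0.0]
opening: 0.295
grasp_force: 0.0
```

carry_out --plan '[[[0.02,0.035,0,0,0,0.12,0],[0.04,0.07,0,0,0,0.24,0],[0.06,0.105,0,0,0,0.36,0],[0.08,0.14,0,0,0,0.48,0],[0.1,0.175,0,0,0,0.6,0]]]'

```text
time_s: 0.93
eef_pos: [0.3898, -0.1909, 0.2312]
eef_rot: [0.0, 0.717, 0.697, 0.0]
wrist_force: [0.3, -1.4, 0.7]
opening: 0.0
grasp_force: 0.0
```

carry_out --plan '[[[0.02,0.035,-0.01,0,0,0.1,0],[0.04,0.07,-0.05,0,0,0.119,0],[0.058,0.11,-0.09,0,0,0.119,0],[0.058,0.11,-0.13,0,0,0.119,0],[0.058,0.11,-0.165,0,0,0.119,0]]]'

```text
time_s: 1.35
eef_pos: [0.4478, -0.0832, 0.083]
eef_rot: [0.001, 0.676, 0.737, 0.001]
wrist_force: [0.4, -0.7, -0.0]
opening: 0.002
grasp_force: 0.0
```

carry_out --plan '[[[0,0,-0.012,0,0,0,0],[0,0,-0.018,0,0,0,0],[0,0,-0.023,0,0,0,0],[0,0,-0.0235,0,0,0,0],[0,0,-0.0235,0,0,0,0]]]'

```text
time_s: 1.77
eef_pos: [0.4472, -0.0861, 0.0611]
eef_rot: [0.001, 0.677, 0.736, 0.0]
wrist_force: [0.4, -0.0, -0.6]
opening: -0.002
grasp_force: 0.0
```

carry_out --plan '[[[0,0,0,0,0,0,0],[0,0,0,0,0,0,0],[0,0,0,0,0,0,0],[0,0,0,0,0,0,0],[0,0,0,0,0,0,0]]]'

```text
time_s: 2.18
eef_pos: [0.4466, -0.0855, 0.0604]
eef_rot: [0.0, 0.677, 0.736, 0.0]
wrist_force: [0.8, 0.2, -0.4]
opening: 0.005
grasp_force: 0.0
```

carry_out --plan '[[[0.001,0.004,0,0,0,0,0],[0.001,0.004,-0.008,0,0,0,0],[0.001,0.004,-0.014,0,0,0,0],[0.001,0.004,-0.018,0,0,0,0],[0.001,0.004,-0.018,0,0,0,0]]]'

```text
time_s: 2.6
eef_pos: [0.4477, -0.0812, 0.042]
eef_rot: [-0.0, 0.677, 0.736, 0.0]
wrist_force: [0.0, 1.1, 5.2]
opening: -0.001
grasp_force: 2.5
```

carry_out --plan '[[[0,0,0,0,0,0,0],[0,0,0,0,0,0,0],[0,0,0,0,0,0,0],[0,0,0.01,0,0,0,0],[0,0,0.02,0,0,0,0]]]'

```text
time_s: 3.02
eef_pos: [0.4465, -0.0809, 0.0618]
eef_rot: [-0.001, 0.677, 0.736, -0.0]
wrist_force: [0.3, -0.1, 0.9]
opening: -0.002
grasp_force: 0.0
```

Power was pressed (5.2 N at z 0.042). Next I'll go above cart A.

carry_out --plan '[[[0,0,0.04,0,0,0,0.65],[0.01,0.02,0.07,0,0,0,0.65],[0.02,0.05,0.09,0,0,0,0.65],[0.03,0.085,0.1,0,0,0,0.65],[0.04,0.12,0.11,0,0,0,0.65]]]'

```text
time_s: 3.43
eef_pos: [0.4881, 0.0396, 0.1745]
eef_rot: [0.001, 0.677, 0.736, 0.001]
wrist_force: [0.6, -0.0, 0.9]
opening: 0.644
grasp_force: 0.0
```

carry_out --plan '[[[0.01,0.035,0.01,0,0,0,0.65],[0.02,0.07,0.02,0,0,0,0.65],[0.035,0.105,0.03,0,0,-0.03,0.65],[0.045,0.135,0.03,0,0,-0.05,0.65],[0.045,0.135,0.03,0,0,-0.05,0.65]]]'

```text
time_s: 3.85
eef_pos: [0.5335, 0.1785, 0.2036]
eef_rot: [0.0, 0.694, 0.72, 0.002]
wrist_force: [-0.3, 0.3, 0.0]
opening: 0.649
grasp_force: 0.0
```

```bash
cat >> h.py <<'E'
def carts(c,lo=.058,hi=.072,amin=100,box=None):
    P=cloud(c);z=P[...,2];m=((z>lo)&(z<hi)).astype(np.uint8)
    n,L,s,ce=cv2.connectedComponentsWithStats(m);hsv=cv2.cvtColor(c["pixels"],cv2.COLOR_RGB2HSV)
    for i in range(1,n):
        if s[i,4]>amin:
            r=rect(c,L==i,np.median(z[L==i]));print(r[0],r[1],s[i,4],"z",np.median(z[L==i]).round(4),"sat",np.median(hsv[L==i][:,1]))
def snap(n,tag):
    from bench import camera
    c=camera(n);cv2.imwrite(f"pics/{tag}.png",c["pixels"][:,:,::-1]);return c
E
python3 - <<'E'
from h import *;from bench import get_obs
print(get_obs()["eef_pos"])
print("top");carts(snap("top","top1"))
print("wrist");carts(snap("wrist","wrist1"),amin=300)
E
```

```text
[0.53352935 0.17853278 0.20364238]
top
[775.  560.9   7.8 281.2  14.3] [ 85.  157.7] 256 z 0.0633 sat 93.5
[738.1 107.   39.6  40.9  64.7] [259.9 176.4] 156 z 0.0599 sat 36.0
[ 5.982e+02 -6.791e+02  1.210e+01  2.990e+02  1.000e-01] [565.6 238.8] 371 z 0.0652 sat 128.0
[620.9 192.4  30.4  44.4  41.6] [224.5 220.3] 207 z 0.0646 sat 79.0
[ 552.6 -184.    89.9  279.5  -84.7] [373.3 251.2] 1993 z 0.0598 sat 21.0
[534.7 178.4  30.6  43.4 -87.6] [228.3 253.7] 210 z 0.0648 sat 33.0
[321.4 532.7  13.8 338.    6.2] [ 84.7 333.9] 405 z 0.0652 sat 106.0
[447.3 158.8  29.7  45.  -70. ] [234.6 288.6] 210 z 0.065 sat 33.0
[352.4 174.   30.2  44.8 -21.3] [227.2 326.2] 215 z 0.0655 sat 72.0
wrist
[622.9 192.8  31.5  43.9  40.7] [430.6 211.1] 1875 z 0.0642 sat 100.0
[356.7 174.6  32.4  46.1 -21.1] [116.3 220.7] 1940 z 0.0641 sat 175.0
[538.3 179.   29.8  44.7 -84.1] [329.7 223.4] 1761 z 0.0643 sat 34.0
[451.  159.4  31.8  44.3 -69.3] [228.  241.8] 1753 z 0.0642 sat 33.0
[741.4 105.9  41.9  42.5 -39.8] [541.9 305.6] 1404 z 0.0591 sat 28.0
```

View pics/wrist1.png

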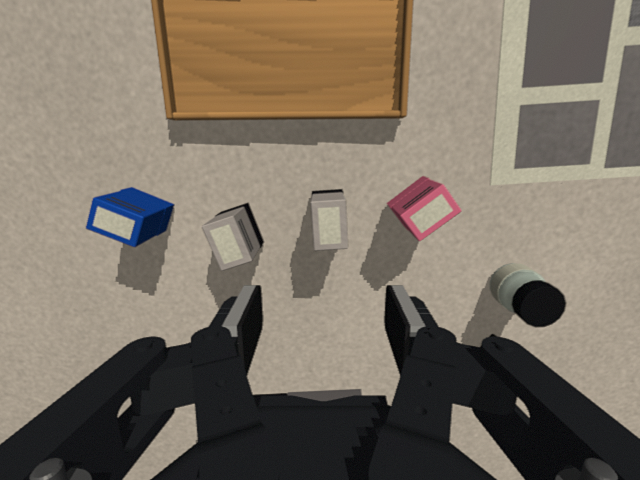

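The wrist view shows the carts at (329,223) and (228,242), with blue at (130,215), pink at (425,208) and the ink jar at (530,295). It agrees with the top view to 1 mm in y and 3.5 mm in x, so I'll use the average. Only two cartridges are present.

carry_out --plan '[[[0.003,0,-0.035,0,0,0.025,0.65],[0.003,0,-0.07,0,0,0.025,0.65],[0.003,0,-0.105,0,0,0.025,0.65],[0.003,0,-0.14,0,0,0.025,0.65],[0.003,0,-0.171,0,0,0.025,0.65]]]'

```text
time_s: 4.37
eef_pos: [0.534, 0.172, 0.0291]
eef_rot: [-0.0, 0.686, 0.727, -0.001]
wrist_force: [-0.2, -0.7, 0.8]
opening: 0.651
grasp_force: 0.0
```

carry_out --plan '[[[0,0,0,0,0,0,0.65],[0,0,0,0,0,0,0],[0,0,0,0,0,0,0],[0,0,0,0,0,0,0],[0,0,0,0,0,0,0]]]'

```text
time_s: 4.78
eef_pos: [0.537, 0.1737, 0.0334]
eef_rot: [0.001, 0.686, 0.728, 0.001]
wrist_force: [0.4, 0.4, -1.2]
opening: 0.342
grasp_force: 61.1
```

Gripped cart A. TCP y is 0.1737, so the cart sits about 5 mm to +y of the TCP. I'll lift, go over the dock's far end, and look back with the wrist camera.

carry_out --plan '[[[0,0,0.03,0,0,0,0],[0,0,0.06,0,0,0,0],[0,-0.02,0.09,0,0,0.01,0],[0,-0.05,0.11,0,0,0.02,0],[0.005,-0.085,0.13,0,0,0.03,0]]]'

```text
time_s: 5.2
eef_pos: [0.5404, 0.0892, 0.1643]
eef_rot: [0.001, 0.674, 0.739, 0.001]
wrist_force: [1.0, -0.5, -1.2]
opening: 0.34
grasp_force: 61.2
```

carry_out --plan '[[[0,-0.035,0.01,0,0,0,0],[0,-0.07,0.02,0,0,0,0],[0,-0.105,0.03,0,0,0,0],[0,-0.14,0.04,0,0,0,0],[0,-0.175,0.04,0,0,0,0]]]'

```text
time_s: 5.62
eef_pos: [0.5416, -0.0884, 0.2052]
eef_rot: [0.003, 0.675, 0.738, 0.001]
wrist_force: [1.0, 0.8, -1.4]
opening: 0.342
grasp_force: 61.2
```

carry_out --plan '[[[0,-0.03,0,0,0,0,0],[0,-0.06,0,0,0,0,0],[0,-0.09,0,0,0,0,0],[0,-0.1,0,0,0,0,0],[0,-0.1,0,0,0,0,0]]]'

```text
time_s: 6.03
eef_pos: [0.5404, -0.1891, 0.2024]
eef_rot: [0.001, 0.676, 0.737, -0.0]
wrist_force: [-0.1, 0.6, -1.9]
opening: 0.341
grasp_force: 61.2
```

Run:
```python
from h import *;from bench import get_obs
o=get_obs();print(o["eef_pos"],o["eef_rot"])
c=snap("wrist","wrist2");np.savez("w2.npz",**c);P=cloud(c);z=P[...,2]
carts(c,.055,.065,amin=300)
carts(c,.044,.052,amin=100)
```

```text
[ 0.54039707 -0.18909389  0.20236632] [ 1.22385056e-03  6.76137787e-01  7.36774181e-01 -4.70837883e-05]
[ 552.4 -150.2   90.   209.2  -84.6] [344.6 159.1] 17579 z 0.0591 sat 20.0
[451.3 -83.   29.1  29.3 -89. ] [223.6  85.4] 1149 z 0.0471 sat 29.0
[547.3 -92.4  34.1  47.7 -84.9] [352.9  96. ] 150 z 0.0488 sat 16.0
[ 456.1 -134.4   17.1   17.3   47.3] [229.5 151.4] 356 z 0.047 sat 30.0
[ 460.2 -179.8   17.1   17.8   48.5] [233.8 204.4] 314 z 0.047 sat 31.0
[ 815.9 -187.7    6.2   39.    17.3] [618.7 244.4] 168 z 0.0445 sat 140.0
[ 464.7 -225.4   16.7   17.9  -88.7] [237.9 253.1] 282 z 0.047 sat 31.0
[ 783.2 -197.7    6.4   25.7   17.8] [581.2 251.5] 116 z 0.0445 sat 140.0
[ 771.8 -254.8   15.7  109.4  -78.8] [551.6 301.2] 408 z 0.0445 sat 140.0
[ 470.3 -287.6   24.4   48.1  -85.1] [239.5 309.4] 767 z 0.047 sat 31.0
[ 796.1 -334.1    6.1   41.7  -71.3] [553.1 375.1] 113 z 0.0444 sat 140.0
```

View pics/wrist2.png

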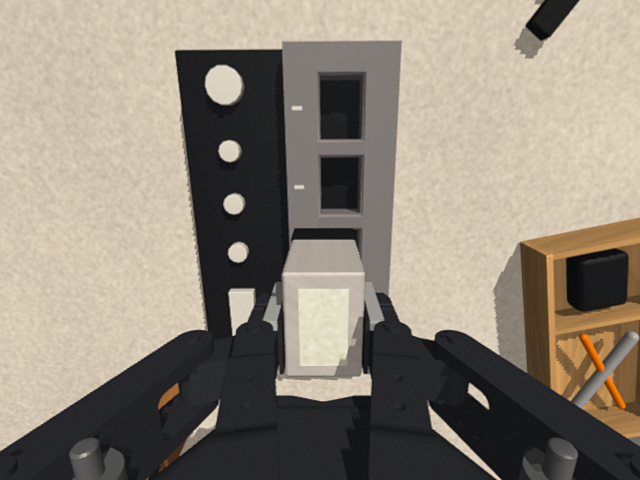

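The wrist view shows bay 1 at (342,107), bay 2 at (340,185) and the held cart's top at (323,325). The held cart is centred in x by the grip, so I'll use it to find the wrist camera's bias.

Run:
```python
from h import *
c=dict(np.load("w2.npz"));P=cloud(c);z=P[...,2]
m=(z>.222)&(z<.25);m[:,:280]=0;m[:,366:]=0;m[:240]=0
print(np.median(z[m]),m.sum());print(rect(c,m,np.median(z[m])))
c2=snap("top","top2");z=cloud(c2)[...,2]
carts(c2,amin=150)
```

```text
0.23339837211880482 9647
(array([ 539.7, -181.9,   32.9,   47.4,  -85.2]), array([322.8, 321.7]))
[775.1 560.4   9.5 281.2  14.7] [ 85. 158.] 256 z 0.0635 sat 95.0
[738.1 105.6  38.5  40.9 -24.4] [260.2 175.9] 163 z 0.0602 sat 40.0
[ 5.982e+02 -6.783e+02  1.170e+01  2.989e+02  3.000e-01] [565.6 239.5] 368 z 0.0651 sat 129.0
[620.8 192.3  30.4  44.7  41.6] [224.5 220.3] 207 z 0.0649 sat 79.0
[ 545.3 -104.9   89.8  120.7  -84.7] [337.5 250.1] 753 z 0.06 sat 23.0
[321.1 533.6  12.1 337.9   5.5] [ 84.7 334.6] 423 z 0.0646 sat 128.0
[447.3 158.8  29.7  44.9 -70. ] [234.6 288.6] 210 z 0.065 sat 34.0
[352.2 174.   30.9  44.5 -22. ] [227.3 326.2] 218 z 0.0648 sat 74.5
```

Run:
```python
from h import *
c=dict(np.load("w2.npz"));P=cloud(c);z=P[...,2]
for lo in(.228,.231,.232):
    m=(z>lo)&(z<.25);m[:,:280]=0;m[:,366:]=0;m[:240]=0;print(lo,rect(c,m,.2334))
print(c["cam_to_world"].round(3).tolist())
# bays: holes in block top, near mouth
m=((z>.056)&(z<.064)).astype(np.uint8)
cs,h=cv2.findContours(m,cv2.RETR_CCOMP,cv2.CHAIN_APPROX_NONE)
for k,hh in zip(cs,h[0]):
    if hh[3]>=0 and cv2.contourArea(k)>500:
        p=ray(c,k[:,0],.06)[:,:2]*1000;print(cv2.minAreaRect(p.astype(np.float32)))
```

```text
0.228 (array([ 539.8, -182.8,   32.9,   45.5,  -85.2]), array([322.6, 324.8]))
0.231 (array([ 539.8, -183.4,   32.9,   44.4,  -85.2]), array([322.4, 325.6]))
0.232 (array([ 539.8, -183.6,   32.9,   44. ,  -85.2]), array([323., 324.]))
[[0.996, -0.082, -0.026, 0.534], [0.086, 0.956, 0.28, -0.118], [0.002, -0.281, 0.96, 0.344], [0.0, 0.0, 0.0, 1.0]]
((552.4387817382812, -154.38941955566406), (35.66509246826172, 48.654022216796875), 5.151059150695801)
((546.7289428710938, -92.7156753540039), (36.22825241088867, 48.623992919921875), 4.908067226409912)
```

carry_out --plan '[[[0.002,0.03,0,0,0,0.004,0],[0.004,0.06,0,0,0,0.004,0],[0.006,0.0915,-0.02,0,0,0.004,0],[0.006,0.0915,-0.055,0,0,0.004,0],[0.006,0.0915,-0.09,0,0,0.004,0]]]'

```text
time_s: 6.55
eef_pos: [0.5477, -0.0914, 0.1122]
eef_rot: [0.002, 0.672, 0.741, 0.001]
wrist_force: [0.3, -1.0, -2.1]
opening: 0.341
grasp_force: 61.4
```

carry_out --plan '[[[0,0,0,0,0,0,0],[0,0,0,0,0,0,0],[0,0,0,0,0,0,0],[0,0,0,0,0,0,0],[0,0,0,0,0,0,0]]]'

```text
time_s: 6.97
eef_pos: [0.548, -0.0956, 0.1136]
eef_rot: [0.002, 0.674, 0.739, 0.001]
wrist_force: [-0.1, -0.5, -1.4]
opening: 0.344
grasp_force: 61.1
```

carry_out --plan '[[[-0.0015,-0.002,-0.005,0,0,0,0],[-0.0015,-0.002,-0.01,0,0,0,0],[-0.0015,-0.002,-0.016,0,0,0,0],[-0.0015,-0.002,-0.021,0,0,0,0],[-0.0015,-0.002,-0.025,0,0,0,0]]]'

```text
time_s: 7.38
eef_pos: [0.5448, -0.0969, 0.0854]
eef_rot: [-0.0, 0.674, 0.739, 0.0]
wrist_force: [-0.2, -0.1, -2.0]
opening: 0.338
grasp_force: 61.6
```

carry_out --plan '[[[0,0,-0.004,0,0,0,0],[0,0,-0.008,0,0,0,0],[0,0,-0.012,0,0,0,0],[0,0,-0.015,0,0,0,0],[0,0,-0.018,0,0,0,0]]]'

```text
time_s: 7.8
eef_pos: [0.545, -0.0968, 0.0681]
eef_rot: [-0.0, 0.673, 0.739, 0.0]
wrist_force: [-11.1, 3.6, 32.5]
opening: 0.34
grasp_force: 65.6
```

carry_out --plan '[[[0,0,0,0,0,0,0],[0,0,0,0,0,0,0],[0,0,0,0,0,0,0],[0,0,0,0,0,0,0],[0,0,0,0,0,0,0]]]'

```text
time_s: 8.22
eef_pos: [0.5449, -0.0968, 0.0683]
eef_rot: [0.0, 0.673, 0.739, 0.0]
wrist_force: [-1.4, 2.0, 4.5]
opening: 0.347
grasp_force: 62.1
```

Home at TCP z 0.0683, which matches the expected 0.068. I'll release and go to cart B.

carry_out --plan '[[[0,0,0,0,0,0,0.6],[0,0,0,0,0,0,0.6],[0,0,0,0,0,0,0.6],[0,0,0.03,0,0,0,0.6],[0,0,0.07,0,0,0,0.6]]]'

```text
time_s: 8.63
eef_pos: [0.5416, -0.0956, 0.1346]
eef_rot: [-0.004, 0.674, 0.739, -0.002]
wrist_force: [1.5, -0.4, 0.9]
opening: 0.601
grasp_force: 0.0
```

carry_out --plan '[[[0,0.02,0.03,0,0,0.05,0.65],[-0.01,0.05,0.05,0,0,0.1,0.65],[-0.02,0.085,0.06,0,0,0.15,0.65],[-0.035,0.12,0.06,0,0,0.2,0.65],[-0.05,0.15,0.06,0,0,0.25,0.65]]]'

```text
time_s: 9.05
eef_pos: [0.4948, 0.0547, 0.1992]
eef_rot: [0.001, 0.575, 0.818, 0.001]
wrist_force: [0.2, 0.1, -0.8]
opening: 0.648
grasp_force: 0.0
```

carry_out --plan '[[[-0.015,0.035,0,0,0,0.01,0.65],[-0.03,0.07,0,0,0,0.01,0.65],[-0.046,0.106,0,0,0,0.01,0.65],[-0.046,0.106,0,0,0,0.01,0.65],[-0.046,0.106,0,0,0,0.01,0.65]]]'

```text
time_s: 9.47
eef_pos: [0.448, 0.1608, 0.198]
eef_rot: [0.0, 0.57, 0.822, 0.0]
wrist_force: [1.0, -0.7, -0.3]
opening: 0.645
grasp_force: 0.0
```

Run:
```python
from h import *;from bench import get_obs
print("wrist");carts(snap("wrist","wrist3"),amin=300)
print("top");carts(snap("top","top3"),amin=150)
c=snap("top","top3b");print("dock carts");carts(c,.085,.11,amin=60)
o=get_obs();print(o["eef_pos"],o["eef_rot"])
```

```text
wrist
[355.2 174.5  31.2  44.  -21. ] [221.  172.7] 2118 z 0.0642 sat 151.0
[449.3 159.1  29.5  44.1 -68.7] [323.6 230. ] 1797 z 0.0643 sat 34.0
[621.3 192.7  33.1  45.9  40.7] [523.1 262. ] 1825 z 0.0642 sat 119.0
[742.4 110.7  32.6  43.7 -17.7] [583.2 374.3] 1009 z 0.0591 sat 28.0
top
[774.9 560.7   9.1 281.1  14.1] [ 84.9 157.4] 260 z 0.0636 sat 95.5
[738.9 107.3  39.3  41.1  28.3] [260.  175.9] 158 z 0.0598 sat 36.0
[ 5.982e+02 -6.784e+02  1.090e+01  2.990e+02  2.000e-01] [565.6 238.3] 349 z 0.0649 sat 129.0
[620.8 192.2  30.7  44.5  40.7] [224.6 220.3] 206 z 0.0649 sat 79.0
[ 552.6 -184.    89.9  279.7  -84.7] [376.4 249.8] 1941 z 0.0599 sat 20.0
[321.3 532.5  11.4 337.8   5.8] [ 84.8 334.8] 401 z 0.0651 sat 128.0
[447.3 158.7  29.7  44.7 -70. ] [234.8 288.7] 206 z 0.0648 sat 33.5
[352.1 173.8  30.2  44.4 -21.3] [228.1 327.2] 173 z 0.0652 sat 42.0
dock carts
[743.8 652.9 201.9 281.4  14.3] [ 43.4 166.8] 7587 z 0.0877 sat 102.0
[ 5.981e+02 -6.786e+02  1.810e+01  3.003e+02  1.000e-01] [573. 238.] 714 z 0.0979 sat 128.0
[542.6 -90.5  29.6  42.  -88.5] [334.3 253.3] 219 z 0.0996 sat 33.0
[312.5 626.8 203.  337.8   5.3] [ 40.4 340.1] 11162 z 0.0946 sat 18.0
[ 375.8 -431.1   67.2   70.5  -26.1] [470.7 323.7] 165 z 0.0929 sat 156.0
[72.3  1.5 23.2 70.1 89.6] [291.3 447.8] 156 z 0.0976 sat 57.0
[ 45.   61.1  20.   56.6 -41.5] [266.1 459.9] 91 z 0.0971 sat 55.0
[ 43.4 -53.6  20.8  59.   58.7] [315.2 460.9] 112 z 0.0985 sat 62.0
[0.4494437  0.15833471 0.19806389] [ 2.68017540e-04  5.72313033e-01  8.20035193e-01 -4.79437206e-05]
```

Cart A's top is at z 0.0996, so it is fully home. TCP is over cart B, so I'll descend and grip.

carry_out --plan '[[[0,0.001,-0.033,0,0,0.007,0.65],[0,0.001,-0.066,0,0,0.007,0.65],[0,0.001,-0.1,0,0,0.007,0.65],[0,0.001,-0.133,0,0,0.007,0.65],[0,0.001,-0.165,0,0,0.007,0.65]]]'

```text
time_s: 10.03
eef_pos: [0.4496, 0.1586, 0.0315]
eef_rot: [0.0, 0.57, 0.821, 0.0]
wrist_force: [0.3, 0.1, 0.4]
opening: 0.654
grasp_force: 0.0
```

carry_out --plan '[[[0,0,0,0,0,0,0.65],[0,0,0,0,0,0,0.65],[0,0,0,0,0,0,0],[0,0,0,0,0,0,0],[0,0,0,0,0,0,0]]]'

```text
time_s: 10.45
eef_pos: [0.451, 0.16, 0.0355]
eef_rot: [0.002, 0.569, 0.822, 0.001]
wrist_force: [-0.7, -2.9, 4.8]
opening: 0.343
grasp_force: 59.6
```

carry_out --plan '[[[0,0,0,0,0,0,0],[0,0,0,0,0,0,0],[0,0,0,0,0,0,0],[0,0,0,0,0,0,0],[0,0,0,0,0,0,0]]]'

```text
time_s: 10.87
eef_pos: [0.451, 0.1601, 0.0355]
eef_rot: [0.002, 0.569, 0.822, 0.001]
wrist_force: [-0.6, -2.7, 6.9]
opening: 0.346
grasp_force: 60.0
```

carry_out --plan '[[[0,0,0.035,0,0,0,0],[0,0,0.07,0,0,0,0],[0.01,-0.02,0.1,0,0,-0.05,0],[0.02,-0.05,0.125,0,0,-0.1,0],[0.03,-0.08,0.145,0,0,-0.15,0]]]'

```text
time_s: 11.28
eef_pos: [0.4801, 0.08, 0.1819]
eef_rot: [0.002, 0.629, 0.777, 0.002]
wrist_force: [1.4, 0.3, -1.8]
opening: 0.34
grasp_force: 60.0
```

carry_out --plan '[[[0.015,-0.035,0,0,0,-0.05,0],[0.03,-0.07,0,0,0,-0.1,0],[0.045,-0.105,0,0,0,-0.119,0],[0.06,-0.14,0,0,0,-0.119,0],[0.065,-0.175,0,0,0,-0.119,0]]]'

```text
time_s: 11.7
eef_pos: [0.5456, -0.0968, 0.1796]
eef_rot: [0.002, 0.674, 0.739, 0.001]
wrist_force: [0.5, -1.0, -1.0]
opening: 0.343
grasp_force: 60.0
```

carry_out --plan '[[[0.003,-0.035,0,0,0,0,0],[0.006,-0.07,0,0,0,0,0],[0.01,-0.105,0,0,0,0,0],[0.01,-0.12,-0.02,0,0,0,0],[0.01,-0.12,-0.055,0,0,0,0]]]'

```text
time_s: 12.12
eef_pos: [0.5575, -0.2212, 0.1285]
eef_rot: [0.007, 0.676, 0.737, 0.001]
wrist_force: [1.2, 0.5, -1.9]
opening: 0.342
grasp_force: 60.0
```

carry_out --plan '[[[0,0,-0.01,0,0,0,0],[0,0,-0.01,0,0,0,0],[0,0,-0.01,0,0,0,0],[0,0,-0.01,0,0,0,0],[0,0,-0.01,0,0,0,0]]]'

```text
time_s: 12.53
eef_pos: [0.5552, -0.2148, 0.1154]
eef_rot: [0.002, 0.674, 0.739, 0.0]
wrist_force: [0.2, -0.3, -0.8]
opening: 0.343
grasp_force: 59.8
```

carry_out --plan '[[[0.0005,0,-0.006,0,0,0,0],[0.0005,0,-0.012,0,0,0,0],[0.0005,0,-0.018,0,0,0,0],[0.0005,0,-0.023,0,0,0,0],[0.0005,0,-0.028,0,0,0,0]]]'

```text
time_s: 12.95
eef_pos: [0.5566, -0.216, 0.09]
eef_rot: [0.002, 0.674, 0.739, 0.0]
wrist_force: [-16.7, 11.5, 66.3]
opening: 0.344
grasp_force: 77.7
```

Caught on the rim; the reaction force points to -x, +y. I'll back off and shift that way.

carry_out --plan '[[[0,0,0.005,0,0,0,0],[0,0,0.01,0,0,0,0],[0,0,0.015,0,0,0,0],[0,0,0.015,0,0,0,0],[0,0,0.015,0,0,0,0]]]'

```text
time_s: 13.37
eef_pos: [0.554, -0.2147, 0.0997]
eef_rot: [-0.0, 0.674, 0.739, -0.0]
wrist_force: [-0.3, -0.0, -1.4]
opening: 0.34
grasp_force: 60.3
```

Run:
```python
from h import *;from bench import get_obs
c=snap("wrist","wrist4");o=get_obs();p=o["eef_pos"];print(p,o["eef_rot"])
P=cloud(c);z=P[...,2];t=p[2]+.0305
m=np.abs(z-t)<.005;m[:,:275]=0;m[:,370:]=0;m[:200]=0
h=np.median(z[m]);print(h)
for g in(.004,.002,.0015):
    mm=m&(z>h-g);print(rect(c,mm,h))
m=((z>.056)&(z<.064)).astype(np.uint8)
cs,hh=cv2.findContours(m,cv2.RETR_CCOMP,cv2.CHAIN_APPROX_NONE)
for k,q in zip(cs,hh[0]):
    if q[3]>=0 and cv2.contourArea(k)>500: print("hole",cv2.minAreaRect((ray(c,k[:,0],.06)[:,:2]*1000).astype(np.float32)))
c=camera=snap("top","top4");carts(c,.085,.16,amin=60)
```

```text
[ 0.55383848 -0.21460592  0.0993474 ] [-6.28438967e-04  6.74215195e-01  7.38534661e-01 -1.74139393e-04]
0.12868338085023937
(array([ 553.9, -214.2,   35.1,   45.1,  -83.3]), array([322.4, 329.5]))
(array([ 553.8, -214.9,   35.1,   44.4,  -84.8]), array([321.8, 330.1]))
(array([ 553.8, -214.9,   35.1,   44.4,  -84.8]), array([322. , 329.5]))
hole ((552.6163940429688, -154.4732666015625), (35.13139343261719, 48.638545989990234), 5.444467544555664)
[744.2 652.3 203.1 281.1  14.2] [ 44.7 166.7] 7635 z 0.0878 sat 102.0
[ 6.010e+02 -6.784e+02  4.810e+01  3.076e+02  2.000e-01] [579.5 237.1] 2268 z 0.1246 sat 129.0
[ 599.1 -782.9   54.8  302.7   -1.1] [627.  239.2] 2616 z 0.1399 sat 25.0
[542.7 -94.2  29.6  44.4 -88.5] [335.9 253.1] 218 z 0.0994 sat 33.0
[312.4 627.2 204.8 336.9   5.8] [ 41.  340.3] 11129 z 0.0946 sat 18.0
[ 370.9 -437.4   71.4   83.3   46. ] [476.  326.6] 337 z 0.0951 sat 153.0
```

View pics/wrist4.png

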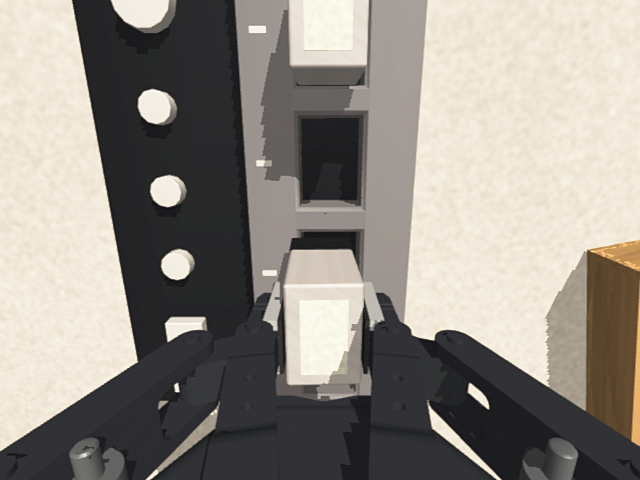

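The wrist view shows cart A home in bay 1 at (328,25), bay 2 open at (331,160), and cart B above bay 3. The bay 1 bottoming force also pointed to -x, so I'll retry at the current, more -x position and go slowly.

carry_out --plan '[[[0,0.0005,-0.002,0,0,0,0],[0,0.0005,-0.004,0,0,0,0],[0,0.0005,-0.006,0,0,0,0],[0,0.0005,-0.007,0,0,0,0],[0,0.0005,-0.008,0,0,0,0]]]'

```text
time_s: 13.88
eef_pos: [0.5545, -0.2144, 0.0945]
eef_rot: [-0.0, 0.674, 0.739, -0.0]
wrist_force: [-8.5, 4.7, 25.5]
opening: 0.344
grasp_force: 67.2
```

carry_out --plan '[[[0,0,-0.001,0,0,0,0],[0,0,-0.002,0,0,0,0],[0,0,-0.003,0,0,0,0],[0,0,-0.003,0,0,0,0],[0,0,-0.003,0,0,0,0]]]'

```text
time_s: 14.3
eef_pos: [0.5547, -0.2146, 0.0942]
eef_rot: [0.0, 0.674, 0.739, -0.0]
wrist_force: [-13.6, 7.9, 36.2]
opening: 0.343
grasp_force: 71.0
```

Contact came 4 mm higher this time, so -x was the wrong way. The wrist view's relative estimate (+4 x, -1.5 y) fits both contacts, so I'll lift and shift that way.

carry_out --plan '[[[0,0,0.006,0,0,0,0],[0,0,0.012,0,0,0,0],[0.004,-0.0015,0.012,0,0,0,0],[0.004,-0.0015,0.012,0,0,0,0],[0.004,-0.0015,0.012,0,0,0,0]]]'

```text
time_s: 14.72
eef_pos: [0.5583, -0.2158, 0.1002]
eef_rot: [-0.0, 0.674, 0.739, -0.0]
wrist_force: [-0.5, -0.1, -1.9]
opening: 0.341
grasp_force: 60.6
```

carry_out --plan '[[[0,0,0,0,0,0,0],[0,0,0,0,0,0,0],[0,0,0,0,0,0,0],[0,0,0,0,0,0,0],[0,0,0,0,0,0,0]]]'

```text
time_s: 15.13
eef_pos: [0.5583, -0.2157, 0.1008]
eef_rot: [-0.0, 0.674, 0.739, -0.0]
wrist_force: [0.1, 0.5, -1.5]
opening: 0.342
grasp_force: 60.6
```

Run:
```python
from h import *;from bench import get_obs
c=snap("wrist","wrist5");o=get_obs();p=o["eef_pos"];print(p,o["eef_rot"])
P=cloud(c);z=P[...,2];t=p[2]+.0305
m=np.abs(z-t)<.006;m[:,:275]=0;m[:,370:]=0;m[:200]=0
h=np.median(z[m]);print(h, rect(c,m&(z>h-.002),h))
# tilt of held top
A=P[m&(abs(z-h)<.003)];print("slopes",np.linalg.lstsq(np.c_[A[:,:2],np.ones(len(A))],A[:,2],rcond=None)[0])
m=((z>.056)&(z<.064)).astype(np.uint8)
cs,hh=cv2.findContours(m,cv2.RETR_CCOMP,cv2.CHAIN_APPROX_NONE)
for k,q in zip(cs,hh[0]):
    if q[3]>=0 and cv2.contourArea(k)>500: print("hole",cv2.minAreaRect((ray(c,k[:,0],.06)[:,:2]*1000).astype(np.float32)))
s=snap("side","side5");cv2.imwrite("pics/side5c.png",cv2.resize(s["pixels"][120:290,260:420,::-1],None,fx=4,fy=3.5,interpolation=cv2.INTER_CUBIC))
```

```text
[ 0.55831962 -0.21577852  0.10095433] [-5.54575704e-05  6.74224267e-01  7.38526664e-01 -1.06978393e-05]
0.129871298215462 (array([ 558.3, -215.6,   35.3,   44.4,  -83.3]), array([324.3, 334.7]))
slopes [-0.02554621 -0.00784492  0.14239762]
hole ((552.7167358398438, -154.59104919433594), (34.97892379760742, 48.475154876708984), 5.697083950042725)
```

View pics/side5c.png

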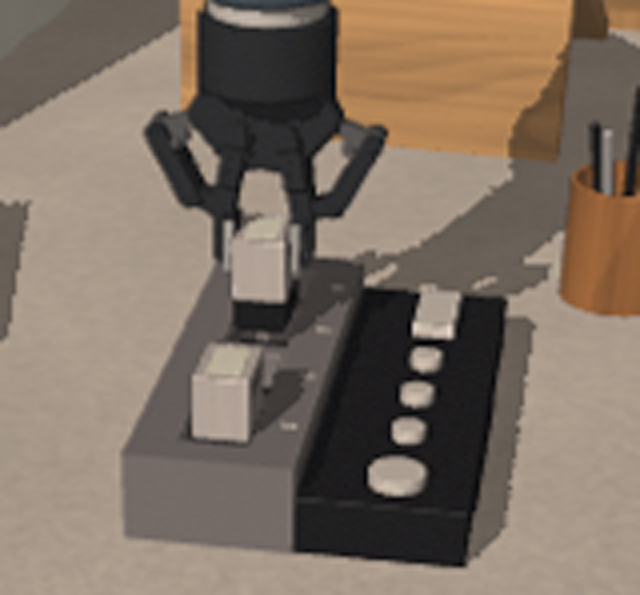

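The side crop shows cart A seated at (225,390) and cart B upright in the grip above bay 3 at (262,270). I'll descend gently.

carry_out --plan '[[[0,0,-0.003,0,0,0,0],[0,0,-0.006,0,0,0,0],[0,0,-0.008,0,0,0,0],[0,0,-0.01,0,0,0,0],[0,0,-0.011,0,0,0,0]]]'

```text
time_s: 15.65
eef_pos: [0.5581, -0.2157, 0.0895]
eef_rot: [-0.0, 0.674, 0.739, -0.0]
wrist_force: [1.3, -1.0, -1.3]
opening: 0.344
grasp_force: 60.6
```

carry_out --plan '[[[0,0,-0.001,0,0,0,0],[0,0,-0.002,0,0,0,0],[0,0,-0.003,0,0,0,0],[0,0,-0.004,0,0,0,0],[0,0,-0.005,0,0,0,0]]]'

```text
time_s: 16.07
eef_pos: [0.5584, -0.2158, 0.085]
eef_rot: [0.0, 0.674, 0.739, 0.0]
wrist_force: [0.5, -0.8, -2.3]
opening: 0.34
grasp_force: 60.6
```

carry_out --plan '[[[0,0,-0.004,0,0,0,0],[0,0,-0.008,0,0,0,0],[0,0,-0.011,0,0,0,0],[0,0,-0.013,0,0,0,0],[0,0,-0.0145,0,0,0,0]]]'

```text
time_s: 16.48
eef_pos: [0.5581, -0.2157, 0.0705]
eef_rot: [-0.001, 0.674, 0.739, -0.0]
wrist_force: [-4.8, 1.8, 11.7]
opening: 0.34
grasp_force: 62.0
```

carry_out --plan '[[[0,0,-0.0005,0,0,0,0],[0,0,-0.001,0,0,0,0],[0,0,-0.0015,0,0,0,0],[0,0,-0.002,0,0,0,0],[0,0,-0.002,0,0,0,0]]]'

```text
time_s: 16.9
eef_pos: [0.5581, -0.2157, 0.0705]
eef_rot: [-0.0, 0.674, 0.739, -0.0]
wrist_force: [-8.1, 3.5, 14.9]
opening: 0.342
grasp_force: 62.6
```

Home at TCP z 0.0705, as expected. I'll release, rise, and check the heights.

carry_out --plan '[[[0,0,0,0,0,0,0.6],[0,0,0,0,0,0,0.6],[0,0,0,0,0,0,0.6],[0,0,0.03,0,0,0,0.6],[0,0,0.065,0,0,0,0.6]]]'

```text
time_s: 17.32
eef_pos: [0.556, -0.2144, 0.1307]
eef_rot: [-0.004, 0.674, 0.738, -0.001]
wrist_force: [0.5, 0.1, -0.1]
opening: 0.597
grasp_force: 0.0
```

carry_out --plan '[[[-0.03,0.02,0,0,0,0,0],[-0.06,0.04,0,0,0,0,0],[-0.09,0.065,0,0,0,0,0],[-0.102,0.081,0,0,0,0,0],[-0.102,0.081,-0.025,0,0,0,0]]]'

```text
time_s: 17.73
eef_pos: [0.4565, -0.1334, 0.1117]
eef_rot: [0.003, 0.674, 0.739, 0.001]
wrist_force: [2.0, -1.6, -0.7]
opening: -0.0
grasp_force: 0.0
```

carry_out --plan '[[[0,0,-0.02,0,0,0,0],[0,0,-0.04,0,0,0,0],[0,0,-0.045,0,0,0,0],[0,0,-0.045,0,0,0,0],[0,0,-0.045,0,0,0,0]]]'

```text
time_s: 18.15
eef_pos: [0.4566, -0.135, 0.0638]
eef_rot: [-0.0, 0.674, 0.739, -0.0]
wrist_force: [0.3, -0.2, 0.2]
opening: 0.002
grasp_force: 0.0
```

Run:
```python
from h import *;from bench import get_obs
o=get_obs();print(o["eef_pos"],o["eef_rot"],o["opening"])
c=snap("top","top6");carts(c,.085,.11,amin=60)
carts(c,.058,.07,amin=150)
```

```text
[ 0.45656398 -0.13495533  0.06382571] [-1.09974470e-04  6.74236949e-01  7.38515080e-01 -2.22418046e-05] 0.0022522059772787984
[744.  652.5 202.5 281.3  14.3] [ 43.9 167.9] 7583 z 0.0878 sat 103.0
[ 5.981e+02 -6.778e+02  1.890e+01  3.004e+02 -1.000e-01] [573.  237.9] 720 z 0.0976 sat 129.0
[ 553.3 -214.8   29.7   44.5  -88.5] [384.9 249.9] 228 z 0.0993 sat 33.0
[542.7 -94.2  29.6  44.4 -88.5] [335.9 253.1] 218 z 0.0993 sat 33.0
[312.5 627.1 203.6 337.2   5.5] [ 40.9 341. ] 11164 z 0.0946 sat 19.0
[ 376.1 -430.8   66.7   71.   -28. ] [470.6 323.9] 162 z 0.0931 sat 161.0
[775.1 560.3   8.2 281.2  14.3] [ 85.1 158.1] 259 z 0.0635 sat 94.0
[738.8 105.9  40.4  40.7  47.1] [259.8 176.2] 157 z 0.0601 sat 39.0
[ 5.983e+02 -6.777e+02  1.020e+01  2.993e+02 -5.000e-01] [565.3 238.5] 309 z 0.0638 sat 129.0
[620.6 192.3  30.3  44.5  40.6] [224.3 220.3] 205 z 0.065 sat 81.0
[ 552.7 -184.1   89.9  279.6  -84.6] [365.8 249.7] 1821 z 0.0599 sat 21.0
[321.  532.7  10.  337.9   5.8] [ 85.  334.7] 338 z 0.0642 sat 128.0
[352.3 173.7  30.9  44.8 -21.3] [227.3 326.2] 218 z 0.0654 sat 76.0
```

Both cartridges are home (tops at 0.099). I'll press copy twice.

carry_out --plan '[[[0,0,-0.008,0,0,0,0],[0,0,-0.015,0,0,0,0],[0,0,-0.0215,0,0,0,0],[0,0,-0.0215,0,0,0,0],[0,0,-0.0215,0,0,0,0]]]'

```text
time_s: 18.62
eef_pos: [0.4572, -0.1353, 0.0423]
eef_rot: [0.001, 0.674, 0.738, 0.0]
wrist_force: [0.7, -0.8, 4.3]
opening: 0.002
grasp_force: 2.3
```

carry_out --plan '[[[0,0,0,0,0,0,0],[0,0,0,0,0,0,0],[0,0,0.01,0,0,0,0],[0,0,0.0215,0,0,0,0],[0,0,0.0215,0,0,0,0]]]'

```text
time_s: 19.03
eef_pos: [0.457, -0.1351, 0.0652]
eef_rot: [0.001, 0.674, 0.739, 0.0]
wrist_force: [-0.3, 0.0, -0.2]
opening: 0.004
grasp_force: 0.0
```

carry_out --plan '[[[0,0,0,0,0,0,0],[0,0,0,0,0,0,0],[0,0,0,0,0,0,0],[0,0,0,0,0,0,0],[0,0,0,0,0,0,0]]]'

```text
time_s: 19.45
eef_pos: [0.456, -0.1346, 0.063]
eef_rot: [-0.001, 0.674, 0.739, -0.0]
wrist_force: [-1.2, 0.1, 0.4]
opening: 0.0
grasp_force: 0.0
```

carry_out --plan '[[[0,0,-0.008,0,0,0,0],[0,0,-0.015,0,0,0,0],[0,0,-0.0215,0,0,0,0],[0,0,-0.0215,0,0,0,0],[0,0,-0.0215,0,0,0,0]]]'

```text
time_s: 19.87
eef_pos: [0.4565, -0.1349, 0.042]
eef_rot: [-0.0, 0.674, 0.739, -0.0]
wrist_force: [-1.7, 0.6, 8.4]
opening: -0.001
grasp_force: 4.2
```

carry_out --plan '[[[0,0,0,0,0,0,0],[0,0,0,0,0,0,0],[0,0,0.01,0,0,0,0],[0,0,0.0215,0,0,0,0],[0,0,0.0215,0,0,0,0]]]'

```text
time_s: 20.28
eef_pos: [0.4573, -0.1353, 0.065]
eef_rot: [0.001, 0.674, 0.739, 0.0]
wrist_force: [0.6, -0.8, 0.0]
opening: -0.001
grasp_force: 0.0
```

carry_out --plan '[[[0,0,0.02,0,0,0,0],[0.0045,-0.035,0.02,0,0,0,0],[0.0075,-0.07,0.02,0,0,0,0],[0.0085,-0.091,0.02,0,0,0,0],[0.0085,-0.091,0,0,0,0,0]]]'

```text
time_s: 20.7
eef_pos: [0.4681, -0.232, 0.0668]
eef_rot: [0.005, 0.675, 0.738, -0.0]
wrist_force: [1.8, -0.3, 0.5]
opening: -0.003
grasp_force: 0.0
```

carry_out --plan '[[[0,0,0,0,0,0,0],[0,0,0,0,0,0,0],[0,0,0,0,0,0,0],[0,0,0,0,0,0,0],[0,0,0,0,0,0,0]]]'

```text
time_s: 21.12
eef_pos: [0.4652, -0.2253, 0.0641]
eef_rot: [0.0, 0.674, 0.739, 0.0]
wrist_force: [0.8, 0.1, 0.2]
opening: 0.004
grasp_force: 0.0
```

carry_out --plan '[[[0,0,-0.008,0,0,0,0],[0,0,-0.015,0,0,0,0],[0,0,-0.022,0,0,0,0],[0,0,-0.022,0,0,0,0],[0,0,-0.022,0,0,0,0]]]'

```text
time_s: 21.53
eef_pos: [0.4653, -0.2258, 0.0419]
eef_rot: [0.0, 0.674, 0.739, 0.0]
wrist_force: [-1.9, 2.4, 10.2]
opening: -0.002
grasp_force: 5.2
```

carry_out --plan '[[[0,0,0,0,0,0,0],[0,0,0,0,0,0,0],[0,0,0.01,0,0,0,0],[0,0,0.022,0,0,0,0],[0,0,0.022,0,0,0,0]]]'

```text
time_s: 21.95
eef_pos: [0.4659, -0.2266, 0.0656]
eef_rot: [0.001, 0.674, 0.739, 0.0]
wrist_force: [0.8, 0.1, 0.7]
opening: -0.002
grasp_force: 0.0
```

carry_out --plan '[[[0.0025,-0.035,0,0,0,0,0],[0.005,-0.067,0,0,0,0,0],[0.005,-0.067,0,0,0,0,0],[0.005,-0.067,0,0,0,0,0],[0.005,-0.067,0,0,0,0,0]]]'

```text
time_s: 22.37
eef_pos: [0.4692, -0.2922, 0.063]
eef_rot: [-0.001, 0.674, 0.738, 0.0]
wrist_force: [-0.4, 1.3, 0.4]
opening: 0.002
grasp_force: 0.0
```

carry_out --plan '[[[0,0,-0.008,0,0,0,0],[0,0,-0.015,0,0,0,0],[0,0,-0.022,0,0,0,0],[0,0,-0.022,0,0,0,0],[0,0,-0.022,0,0,0,0]]]'

```text
time_s: 22.78
eef_pos: [0.4698, -0.2918, 0.0419]
eef_rot: [-0.001, 0.674, 0.739, 0.0]
wrist_force: [-3.3, 3.1, 13.1]
opening: -0.003
grasp_force: 6.3
```

carry_out --plan '[[[0,0,0,0,0,0,0],[0,0,0,0,0,0,0],[0,0,0.01,0,0,0,0],[0,0,0.022,0,0,0,0],[0,0,0.042,0,0,0,0]]]'

```text
time_s: 23.2
eef_pos: [0.4686, -0.2912, 0.0822]
eef_rot: [-0.002, 0.674, 0.739, 0.0]
wrist_force: [-0.6, 0.8, 0.1]
opening: 0.001
grasp_force: 0.0
```

Now power at (0.451, -0.083): a shift of (-0.018, +0.209), passing above the keys.

carry_out --plan '[[[-0.003,0.035,0.01,0,0,0,0],[-0.006,0.07,0.01,0,0,0,0],[-0.01,0.11,0.01,0,0,0,0],[-0.014,0.15,0.01,0,0,0,0],[-0.017,0.19,0.01,0,0,0,0]]]'

```text
time_s: 23.62
eef_pos: [0.4521, -0.101, 0.0938]
eef_rot: [0.0, 0.674, 0.738, 0.0]
wrist_force: [0.8, 0.4, -0.1]
opening: 0.003
grasp_force: 0.0
```

carry_out --plan '[[[-0.001,0.018,0,0,0,0,0],[-0.001,0.018,-0.015,0,0,0,0],[-0.001,0.018,-0.028,0,0,0,0],[-0.001,0.018,-0.028,0,0,0,0],[-0.001,0.018,-0.028,0,0,0,0]]]'

```text
time_s: 24.03
eef_pos: [0.4512, -0.0843, 0.0653]
eef_rot: [-0.001, 0.674, 0.739, -0.0]
wrist_force: [0.9, 0.1, -0.8]
opening: 0.001
grasp_force: 0.0
```

carry_out --plan '[[[0,0,-0.008,0,0,0,0],[0,0,-0.016,0,0,0,0],[0,0,-0.023,0,0,0,0],[0,0,-0.023,0,0,0,0],[0,0,-0.023,0,0,0,0]]]'

```text
time_s: 24.45
eef_pos: [0.4525, -0.0854, 0.0426]
eef_rot: [0.001, 0.674, 0.738, 0.0]
wrist_force: [0.5, -0.3, 3.9]
opening: -0.001
grasp_force: 2.2
```

carry_out --plan '[[[0,0,0,0,0,0,0],[0,0,0,0,0,0,0],[0,0,0.02,0,0,0,0],[0,0,0.055,0,0,0,0.6],[0,0,0.093,0,0,0,0.6]]]'

```text
time_s: 24.87
eef_pos: [0.4495, -0.0838, 0.1344]
eef_rot: [-0.003, 0.674, 0.738, -0.001]
wrist_force: [0.7, -0.3, -0.0]
opening: 0.272
grasp_force: 0.0
```

carry_out --plan '[[[0.03,-0.002,0.01,0,0,0,0.6],[0.06,-0.005,0.01,0,0,0,0.6],[0.095,-0.008,0.01,0,0,0,0.6],[0.095,-0.008,0.01,0,0,0,0.6],[0.095,-0.008,0.01,0,0,0,0.6]]]'

```text
time_s: 25.28
eef_pos: [0.5471, -0.0927, 0.1442]
eef_rot: [-0.001, 0.674, 0.739, -0.0]
wrist_force: [-0.7, -0.4, -0.4]
opening: 0.601
grasp_force: 0.0
```

carry_out --plan '[[[0,0,0,0,0,0,0.6],[0,0,0,0,0,0,0.6],[0,0,0,0,0,0,0.6],[0,0,0,0,0,0,0.6],[0,0,0,0,0,0,0.6]]]'

```text
time_s: 25.7
eef_pos: [0.5465, -0.0928, 0.1458]
eef_rot: [0.0, 0.674, 0.738, 0.0]
wrist_force: [-0.1, -0.2, 0.0]
opening: 0.603
grasp_force: 0.0
```

Run:
```python
from h import *;from bench import get_obs
o=get_obs();print(o["eef_pos"],o["opening"])
c=snap("wrist","wrist7");np.savez("w7.npz",**c);carts(c,.09,.11,amin=300);carts(c,.016,.024,amin=150)
c=snap("top","top7");np.savez("t7.npz",**c)
P=cloud(c);z=P[...,2];print("keys");carts(c,.0445,.052,amin=20)
```

```text
[ 0.5464893  -0.09280226  0.14582108] 0.6025671781895373
[545.1 -93.   29.7  45.6 -84.7] [320.4 264.5] 3568 z 0.0992 sat 33.0
[735.3  83.    7.   28.4 -13.1] [619.5   8.3] 284 z 0.0203 sat 35.0
[ 800.5 -189.9    8.6   90.8   17.2] [590.2 355.8] 649 z 0.0199 sat 140.0
keys
[ 6.349e+02 -6.791e+02  5.200e+00  9.650e+01 -5.000e-01] [561.8 224.3] 52 z 0.0479 sat 128.0
[ 5.595e+02 -6.784e+02  5.100e+00  4.400e+01 -5.000e-01] [562.  253.7] 32 z 0.0481 sat 128.0
[ 5.183e+02 -6.781e+02  5.100e+00  2.830e+01 -5.000e-01] [562.  269.5] 21 z 0.0479 sat 128.0
[472.6 548.6   6.1  34.    8.7] [ 85.8 274.3] 24 z 0.0483 sat 85.0
[ 4.748e+02 -6.776e+02  5.100e+00  4.870e+01 -5.000e-01] [562.2 286.3] 33 z 0.0482 sat 128.0
[ 466.7 -289.6   23.1   54.   -88.4] [410.6 285.5] 174 z 0.0474 sat 29.0
[417.3 542.2   5.2  66.8   3.5] [ 86.9 295.8] 45 z 0.0479 sat 102.0
[447.5 -81.4  27.5  27.6 -62. ] [329.3 290.8] 100 z 0.0479 sat 29.0
[ 460.5 -224.7   14.6   16.2   46.4] [385.2 287.1] 30 z 0.0474 sat 29.0
[323.4 532.9   6.1 112.    5.2] [ 88.3 333.5] 74 z 0.0484 sat 104.0
[226.5 522.9   5.1  73.    7.6] [ 89.7 371.5] 43 z 0.0482 sat 113.0
[ 40.  -64.   16.2  42.4  67.2] [319.1 453.8] 22 z 0.0481 sat 62.5
```

View pics/wrist7.png

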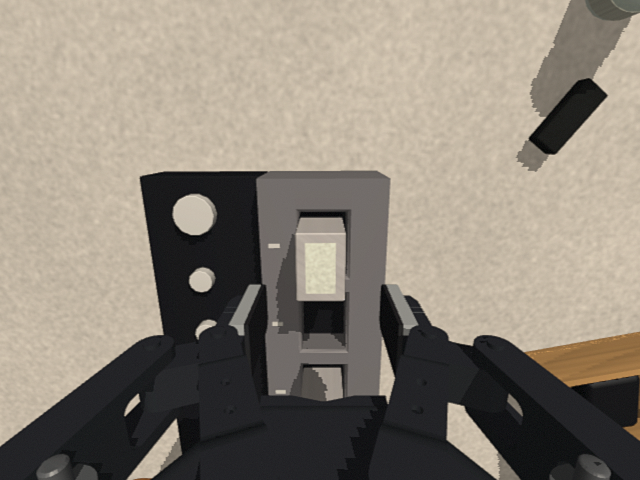

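The final power press registered (about 5.4 mm travel, held) and all keys are back up. The wrist view shows cart A at (320,265) in bay 1, between the open fingers. I'll pull it out.

carry_out --plan '[[[-0.001,0,-0.02,0,0,0,0.6],[-0.001,0,-0.04,0,0,0,0.6],[-0.001,0,-0.06,0,0,0,0.6],[-0.001,0,-0.076,0,0,0,0.6],[-0.001,0,-0.076,0,0,0,0.6]]]'

```text
time_s: 26.22
eef_pos: [0.5432, -0.0919, 0.0662]
eef_rot: [-0.003, 0.674, 0.738, -0.001]
wrist_force: [-1.3, 0.2, -0.1]
opening: 0.6
grasp_force: 0.0
```

carry_out --plan '[[[0,0,0,0,0,0,0.6],[0,0,0,0,0,0,0],[0,0,0,0,0,0,0],[0,0,0,0,0,0,0],[0,0,0,0,0,0,0]]]'

```text
time_s: 26.63
eef_pos: [0.5468, -0.0932, 0.0711]
eef_rot: [0.001, 0.674, 0.739, 0.0]
wrist_force: [-2.0, -0.1, 6.2]
opening: 0.34
grasp_force: 61.7
```

carry_out --plan '[[[0,0,0,0,0,0,0],[0,0,0.005,0,0,0,0],[0,0,0.015,0,0,0,0],[0,0,0.03,0,0,0,0],[0,0,0.05,0,0,0,0]]]'

```text
time_s: 27.05
eef_pos: [0.5447, -0.0923, 0.1193]
eef_rot: [-0.001, 0.674, 0.739, -0.001]
wrist_force: [0.3, -0.5, -1.6]
opening: 0.339
grasp_force: 60.2
```

carry_out --plan '[[[0,0.02,0.025,0,0,0,0],[0,0.05,0.04,0,0,0,0],[0,0.085,0.05,0,0,0,0],[0,0.12,0.05,0,0,0,0],[0,0.16,0.05,0,0,0,0]]]'

```text
time_s: 27.47
eef_pos: [0.5463, 0.0679, 0.1716]
eef_rot: [0.001, 0.675, 0.738, 0.001]
wrist_force: [0.6, 0.0, -1.2]
opening: 0.343
grasp_force: 60.2
```

carry_out --plan '[[[0,0.035,0,0,0,0,0],[0,0.07,0,0,0,0,0],[0,0.105,0,0,0,0,0],[-0.002,0.14,0,0,0,0,0],[-0.004,0.175,0,0,0,0,0]]]'

```text
time_s: 27.88
eef_pos: [0.5413, 0.2439, 0.1702]
eef_rot: [0.0, 0.674, 0.739, -0.0]
wrist_force: [0.9, 0.4, -1.0]
opening: 0.344
grasp_force: 60.2
```

carry_out --plan '[[[0,0.035,0,0,0,0,0],[0,0.07,0,0,0,-0.02,0],[0,0.086,0,0,0,-0.04,0],[0,0.086,-0.04,0,0,-0.04,0],[0,0.086,-0.075,0,0,-0.04,0]]]'

```text
time_s: 28.3
eef_pos: [0.5433, 0.3307, 0.0966]
eef_rot: [0.001, 0.688, 0.726, 0.003]
wrist_force: [-0.6, -0.1, -2.9]
opening: 0.342
grasp_force: 60.4
```

carry_out --plan '[[[0,0,0,0,0,0,0],[0,0,0,0,0,0,0],[0,0,0,0,0,0,0],[0,0,0,0,0,0,0],[0,0,0,0,0,0,0]]]'

```text
time_s: 28.72
eef_pos: [0.5437, 0.3286, 0.0976]
eef_rot: [0.001, 0.689, 0.725, 0.002]
wrist_force: [0.0, -0.2, -1.8]
opening: 0.342
grasp_force: 60.2
```

Run:
```python
from h import *;from bench import get_obs
o=get_obs();p=o["eef_pos"];print(p,o["eef_rot"],o["grasp_force"])
c=snap("wrist","wrist8");carts(c,p[2]+.02,p[2]+.04,amin=800)
c=snap("top","top8");carts(c,p[2]+.02,p[2]+.04,amin=50);carts(c,.015,.024,amin=200)
carts(c,.058,.07,amin=150)
```

```text
[0.5437344  0.32857942 0.09756831] [0.0010071  0.68900778 0.72475027 0.002077  ] 60.21650791168213
[543.5 329.1  47.   57.7   2.8] [323.1 329.4] 10475 z 0.1258 sat 32.0
[ 598.1 -678.1   15.6  301.4    0. ] [580.2 236.6] 627 z 0.1279 sat 128.0
[ 5.988e+02 -8.079e+02  2.850e+01  3.011e+02  3.000e-01] [634.2 236.2] 1086 z 0.1279 sat 24.0
[537.3 316.9  28.2  48.7  -4.3] [165.7 249.6] 158 z 0.1262 sat 33.0
[ 50.7   1.2  56.4 149.5  89. ] [290.1 461.3] 281 z 0.1277 sat 58.0
[490.2 326.7 119.2 219.4   2.6] [181.2 275.9] 486 z 0.0193 sat 129.0
[ 115.1 -811.9  202.5  259.4  -61.1] [602.5 426.6] 3880 z 0.0169 sat 34.0
[   3.1 -840.4   33.9   98.2  -84.9] [620.2 472.4] 222 z 0.0169 sat 31.0
[775.2 560.7   7.8 281.3  14.3] [ 85.  157.5] 233 z 0.063 sat 91.0
[738.8 105.9  40.3  40.8  46.5] [259.9 176.5] 165 z 0.0602 sat 39.0
[ 5.970e+02 -6.782e+02  1.220e+01  2.967e+02  4.000e-01] [565.4 240.1] 315 z 0.0637 sat 129.0
[620.7 192.2  30.4  45.1  41.6] [224.4 220.3] 206 z 0.0647 sat 83.5
[ 552.7 -184.1   89.9  279.6  -84.6] [370.9 250.3] 2020 z 0.0599 sat 21.0
[352.2 173.9  30.6  44.4 -21.2] [227.3 326.3] 215 z 0.0656 sat 69.0
```

View pics/wrist8.png

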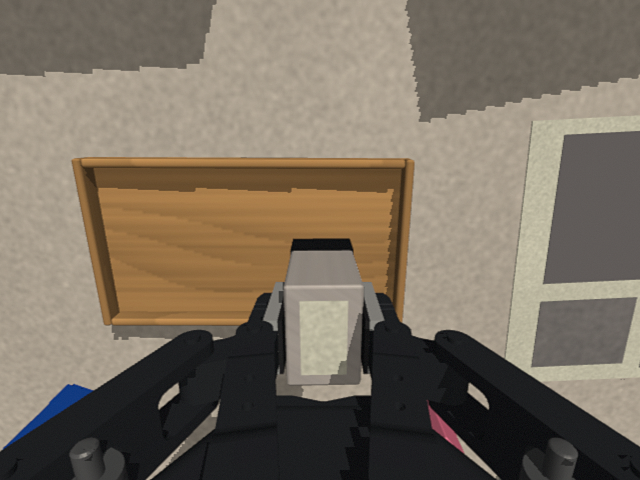

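Cart A hangs over the tray's far half at (323,290), and the whole tray is in view. I'll lower it.

carry_out --plan '[[[-0.003,0,-0.015,0,0,0,0],[-0.003,0,-0.03,0,0,0,0],[-0.003,0,-0.042,0,0,0,0],[-0.003,0,-0.048,0,0,0,0],[-0.003,0,-0.052,0,0,0,0]]]'

```text
time_s: 29.23
eef_pos: [0.5384, 0.328, 0.0421]
eef_rot: [-0.0, 0.689, 0.725, -0.001]
wrist_force: [-14.8, -4.0, 37.8]
opening: 0.339
grasp_force: 65.6
```

carry_out --plan '[[[0,0,-0.001,0,0,0,0],[0,0,-0.002,0,0,0,0],[0,0,-0.003,0,0,0,0],[0,0,-0.004,0,0,0,0],[0,0,-0.004,0,0,0,0]]]'

```text
time_s: 29.65
eef_pos: [0.5388, 0.3283, 0.0422]
eef_rot: [-0.0, 0.689, 0.725, -0.001]
wrist_force: [-10.9, -4.1, 21.9]
opening: 0.34
grasp_force: 63.5
```

On the tray floor. I'll release, rise, and return for cart B.

carry_out --plan '[[[0,0,0,0,0,0,0.6],[0,0,0,0,0,0,0.6],[0,0,0,0,0,0,0.6],[0,0,0.03,0,0,0,0.6],[0,0,0.07,0,0,0,0.6]]]'

```text
time_s: 30.07
eef_pos: [0.5357, 0.3269, 0.1047]
eef_rot: [-0.002, 0.689, 0.725, -0.004]
wrist_force: [0.8, 0.7, 0.2]
opening: 0.601
grasp_force: 0.0
```

carry_out --plan '[[[0,-0.02,0.03,0,0,0.02,0.6],[0,-0.055,0.04,0,0,0.04,0.6],[0,-0.095,0.04,0,0,0.04,0.6],[0,-0.135,0.04,0,0,0.04,0.6],[0,-0.175,0.04,0,0,0.04,0.6]]]'

```text
time_s: 30.48
eef_pos: [0.539, 0.1518, 0.1492]
eef_rot: [0.001, 0.674, 0.739, 0.001]
wrist_force: [0.4, -0.8, -0.1]
opening: 0.598
grasp_force: 0.0
```

carry_out --plan '[[[0.002,-0.038,0,0,0,0,0.6],[0.004,-0.076,0,0,0,0,0.6],[0.006,-0.114,0,0,0,0,0.6],[0.008,-0.152,0,0,0,0,0.6],[0.01,-0.19,0,0,0,0,0.6]]]'

```text
time_s: 30.9
eef_pos: [0.5489, -0.0388, 0.1488]
eef_rot: [0.0, 0.674, 0.739, 0.0]
wrist_force: [1.6, -0.2, -0.5]
opening: 0.6
grasp_force: 0.0
```

carry_out --plan '[[[0.002,-0.038,0,0,0,0,0.6],[0.004,-0.076,0,0,0,0,0.6],[0.006,-0.114,0,0,0,0,0.6],[0.008,-0.152,0,0,0,0,0.6],[0.008,-0.179,0,0,0,0,0.6]]]'

```text
time_s: 31.32
eef_pos: [0.557, -0.2194, 0.1488]
eef_rot: [0.001, 0.675, 0.738, -0.0]
wrist_force: [-0.5, -0.0, 0.3]
opening: 0.598
grasp_force: 0.0
```

carry_out --plan '[[[0,0,-0.01,0,0,0,0.6],[0,0,-0.01,0,0,0,0.6],[0,0,-0.01,0,0,0,0.6],[0,0,-0.01,0,0,0,0.6],[0,0,-0.01,0,0,0,0.6]]]'

```text
time_s: 31.73
eef_pos: [0.5571, -0.2145, 0.1388]
eef_rot: [-0.0, 0.674, 0.739, 0.0]
wrist_force: [-0.3, -0.5, -0.2]
opening: 0.601
grasp_force: 0.0
```

Run:
```python
from h import *;from bench import get_obs
o=get_obs();p=o["eef_pos"];print(p,o["eef_rot"],o["opening"])
c=snap("wrist","wrist9");carts(c,.09,.11,amin=800)
c=snap("top","top9");carts(c,.062,.08,amin=100);carts(c,.09,.11,amin=60)
```

```text
[ 0.55710848 -0.21445348  0.13877389] [-1.37889973e-05  6.73576057e-01  7.39117911e-01  9.50505769e-05] 0.6014565143311995
[ 556.9 -215.    29.7   45.5  -84.7] [322.3 269. ] 3823 z 0.0993 sat 27.0
[774.4 560.8  10.1 286.   14.6] [ 84.1 157.8] 262 z 0.0674 sat 127.0
[ 5.977e+02 -6.788e+02  1.360e+01  2.974e+02  1.000e-01] [566.9 238.1] 470 z 0.071 sat 129.0
[620.8 192.6  29.8  43.7  40.7] [224.4 220.2] 191 z 0.0654 sat 76.0
[536.6 325.9  27.9  46.  -88.5] [169.7 251.6] 216 z 0.0712 sat 35.0
[320.9 532.9  15.1 338.5   5.9] [ 83.4 334.8] 534 z 0.0708 sat 128.0
[352.2 174.3  29.9  44.1 -21.3] [227.2 326.1] 197 z 0.0654 sat 66.0
[ 5.979e+02 -6.777e+02  1.640e+01  2.996e+02  1.000e-01] [573.5 237.3] 568 z 0.0999 sat 128.0
[311.9 628.4 200.7 334.8   5.6] [ 43.4 339.5] 9914 z 0.0951 sat 18.0
[ 383.5 -429.    51.6   71.6  -60.3] [470.  319.9] 100 z 0.0937 sat 157.0
```

Cart A stands in the tray (top at 0.071). I'll grip cart B and pull it out.

carry_out --plan '[[[0,0,-0.02,0,0,0,0.6],[0,0,-0.04,0,0,0,0.6],[0,0,-0.06,0,0,0,0.6],[0,0,-0.068,0,0,0,0.6],[0,0,-0.068,0,0,0,0.6]]]'

```text
time_s: 32.25
eef_pos: [0.5554, -0.2143, 0.0684]
eef_rot: [-0.002, 0.674, 0.739, -0.0]
wrist_force: [-0.6, -1.0, -0.1]
opening: 0.601
grasp_force: 0.0
```

carry_out --plan '[[[0,0,0,0,0,0,0.6],[0,0,0,0,0,0,0],[0,0,0,0,0,0,0],[0,0,0,0,0,0,0],[0,0,0,0,0,0,0]]]'

```text
time_s: 32.67
eef_pos: [0.5579, -0.2164, 0.0722]
eef_rot: [0.001, 0.674, 0.739, 0.0]
wrist_force: [-1.5, 1.7, 6.2]
opening: 0.343
grasp_force: 59.8
```

carry_out --plan '[[[0,0,0,0,0,0,0],[0,0,0.005,0,0,0,0],[0,0,0.015,0,0,0,0],[0,0,0.03,0,0,0,0],[0,0,0.06,0,0,0,0]]]'

```text
time_s: 33.08
eef_pos: [0.5545, -0.2144, 0.1282]
eef_rot: [-0.003, 0.674, 0.739, -0.001]
wrist_force: [-0.9, 0.0, -1.8]
opening: 0.339
grasp_force: 60.6
```

carry_out --plan '[[[0,0.02,0.025,0,0,0,0],[0,0.055,0.04,0,0,0,0],[-0.005,0.09,0.045,0,0,0,0],[-0.01,0.125,0.045,0,0,0,0],[-0.015,0.16,0.045,0,0,0,0]]]'

```text
time_s: 33.5
eef_pos: [0.5416, -0.0546, 0.177]
eef_rot: [0.001, 0.674, 0.738, 0.0]
wrist_force: [0.7, 1.0, -3.1]
opening: 0.343
grasp_force: 60.6
```

carry_out --plan '[[[-0.01,0.037,0,0,0,0,0],[-0.02,0.074,0,0,0,0,0],[-0.03,0.111,0,0,0,0,0],[-0.04,0.148,0,0,0,0,0],[-0.05,0.185,0,0,0,0,0]]]'

```text
time_s: 33.92
eef_pos: [0.4909, 0.1307, 0.1763]
eef_rot: [0.0, 0.674, 0.738, 0.0]
wrist_force: [0.7, 0.6, -1.0]
opening: 0.344
grasp_force: 60.6
```

carry_out --plan '[[[-0.01,0.037,0,0,0,0,0],[-0.02,0.074,0,0,0,0,0],[-0.03,0.111,0,0,0,-0.02,0],[-0.04,0.148,0,0,0,-0.04,0],[-0.045,0.185,0,0,0,-0.04,0]]]'

```text
time_s: 34.33
eef_pos: [0.4452, 0.3158, 0.1762]
eef_rot: [-0.0, 0.689, 0.725, -0.0]
wrist_force: [1.0, -0.7, -1.5]
opening: 0.342
grasp_force: 60.5
```

carry_out --plan '[[[0,0.01,0,0,0,0,0],[0,0.01,-0.03,0,0,0,0],[0,0.01,-0.06,0,0,0,0],[0,0.01,-0.075,0,0,0,0],[0,0.01,-0.075,0,0,0,0]]]'

```text
time_s: 34.75
eef_pos: [0.4439, 0.3226, 0.0969]
eef_rot: [-0.001, 0.689, 0.725, -0.004]
wrist_force: [-0.9, -0.6, -2.4]
opening: 0.338
grasp_force: 60.6
```

carry_out --plan '[[[0,0,0,0,0,0,0],[0,0,0,0,0,0,0],[0,0,0,0,0,0,0],[0,0,0,0,0,0,0],[0,0,0,0,0,0,0]]]'

```text
time_s: 35.17
eef_pos: [0.4477, 0.3244, 0.1019]
eef_rot: [0.0, 0.689, 0.725, 0.001]
wrist_force: [-0.4, 0.4, -2.0]
opening: 0.337
grasp_force: 60.6
```

carry_out --plan '[[[0,0,-0.015,0,0,0,0],[0,0,-0.03,0,0,0,0],[0,0,-0.042,0,0,0,0],[0,0,-0.05,0,0,0,0],[0,0,-0.054,0,0,0,0]]]'

```text
time_s: 35.58
eef_pos: [0.4462, 0.3239, 0.0453]
eef_rot: [-0.0, 0.689, 0.725, -0.001]
wrist_force: [-0.4, -0.3, -1.8]
opening: 0.341
grasp_force: 60.7
```

carry_out --plan '[[[0,0,-0.001,0,0,0,0],[0,0,-0.002,0,0,0,0],[0,0,-0.003,0,0,0,0],[0,0,-0.004,0,0,0,0],[0,0,-0.004,0,0,0,0]]]'

```text
time_s: 36.0
eef_pos: [0.4474, 0.3245, 0.0433]
eef_rot: [0.0, 0.689, 0.725, 0.001]
wrist_force: [-0.3, 0.9, 1.5]
opening: 0.344
grasp_force: 60.9
```

On the floor. I'll release, rise, and check.

carry_out --plan '[[[0,0,0,0,0,0,0.6],[0,0,0,0,0,0,0.6],[0,0,0,0,0,0,0.6],[0,0,0.03,0,0,0,0.6],[0,0,0.07,0,0,0,0.6]]]'

```text
time_s: 36.42
eef_pos: [0.4438, 0.3227, 0.1095]
eef_rot: [-0.002, 0.689, 0.725, -0.004]
wrist_force: [0.0, 0.6, 0.5]
opening: 0.602
grasp_force: 0.0
```

carry_out --plan '[[[0,-0.02,0.03,0,0,0,0.6],[0,-0.055,0.04,0,0,0,0.6],[0,-0.095,0.05,0,0,0,0.6],[0,-0.135,0.06,0,0,0,0.6],[0,-0.175,0.07,0,0,0,0.6]]]'

```text
time_s: 36.83
eef_pos: [0.4465, 0.1478, 0.1833]
eef_rot: [0.0, 0.688, 0.725, 0.0]
wrist_force: [0.8, 0.5, 0.7]
opening: 0.602
grasp_force: 0.0
```

carry_out --plan '[[[0,-0.035,0,0,0,0,0.6],[0,-0.07,0,0,0,0,0.6],[0,-0.1,0,0,0,0,0.6],[0,-0.1,0,0,0,0,0.6],[0,-0.1,0,0,0,0,0.6]]]'

```text
time_s: 37.25
eef_pos: [0.447, 0.0478, 0.1828]
eef_rot: [0.0, 0.69, 0.724, 0.0]
wrist_force: [-0.2, 1.1, -0.1]
opening: 0.6
grasp_force: 0.0
```

Run:
```python
from h import *
c=snap("top","top10");carts(c,.062,.08,amin=100);carts(c,.015,.024,amin=300);carts(c,.05,.061,amin=150)
```

```text
[774.2 561.2   9.7 285.9  14.4] [ 84.1 157.8] 272 z 0.0677 sat 121.0
[ 5.977e+02 -6.781e+02  1.420e+01  2.974e+02  1.000e-01] [566.9 238.4] 466 z 0.071 sat 129.0
[620.6 192.5  29.9  44.1  40.6] [224.  220.2] 192 z 0.0653 sat 75.5
[536.6 325.8  27.9  46.2 -88.5] [169.8 251.6] 219 z 0.0711 sat 34.0
[320.9 533.   14.7 338.5   5.8] [ 83.4 335.8] 529 z 0.0709 sat 113.0
[444.4 323.8  30.3  45.5 -87.3] [169. 288.] 228 z 0.0713 sat 35.0
[343.7 177.   26.3  28.2  70.2] [226.2 329.8] 105 z 0.0657 sat 41.0
[490.3 327.2 120.  219.7   2.6] [175.4 270.5] 642 z 0.0193 sat 130.0
[ 101.2 -818.5  233.5  257.6  -63. ] [599.6 430.6] 4047 z 0.017 sat 34.0
[739.2 106.1  41.6  42.    1.5] [260.1 176.5] 177 z 0.0587 sat 34.0
[ 5.978e+02 -6.794e+02  1.200e+01  2.989e+02  1.000e-01] [563.5 238.6] 288 z 0.0553 sat 129.0
[ 552.7 -184.2   90.1  280.   -84.7] [368.7 250.9] 2336 z 0.0586 sat 20.0
[321.2 533.4  12.3 338.4   6.3] [ 86.7 333.6] 296 z 0.0555 sat 128.0
```

View pics/top10.png

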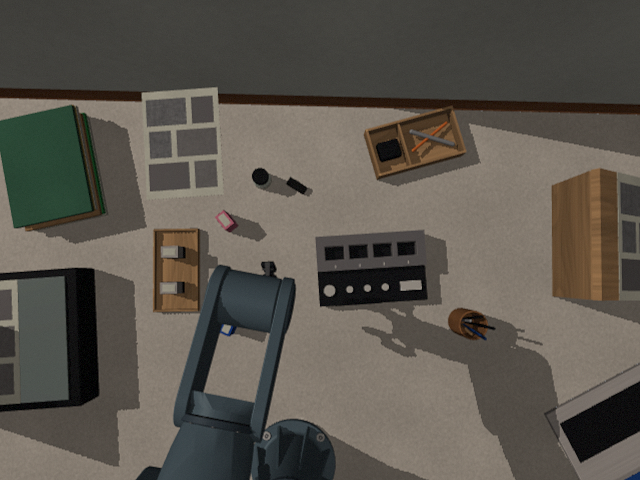

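The top view shows both cartridges upright in the tray at (172,252) and (171,288). The sockets are empty and the bystanders have not moved. No third cartridge is visible anywhere.

```bash
python3 -c "
from bench import *;print(hand_in())"
```

```text
the job is handed in; nothing more can be done
None
```

I handed the job in with every step done in order: dock on, both cartridges (the only two present) plugged home, the keys pressed as asked and the dock switched off, then both stood upright in the tray; cart B caught on a socket rim twice (66 N at most, under the 120 N wrist limit; whether it counts against the 40 N limit is unknown) before seating, and no verdict has come back.

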